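# Hang the guard door on the drive punch

## Robot

A 6-joint arm with a two-finger parallel gripper is mounted at the origin on a cart in front of the work surface, level with it; the furniture and walls round the work are solid. World frame = base frame: x ahead of the robot, y to its left, z up, the work surface at z = 0. Lengths are in m, angles in rad, forces in N, time in s.
With the tool pointing down it reaches from about 0.375 to 0.9 m from the base axis. Payload 3.1 kg.
Tool frame: the origin (TCP) lies where the fingers leave the gripper's body, on its centre line; the fingertips stand 73 mm ahead of it and the grasp point (between the pads) lies 54 mm ahead of it; z points along the fingers, y is the line along which they close (so a half turn about z gives the same grasp; the last joint's range is limited). The gripper opens to 85 mm and grips with 20 to 120 N. Pads are 22 mm wide; open, the fingers measure 114 mm over their backs; the gripper's body (76 mm by 85 mm) begins 54 mm behind the grasp point. The pads swing forward as they close: fully open they stand 13 mm farther back than shut.
Start: joints at [0.922, 0.527, 1.433, -0, 1.181, -0.178], TCP at [0.283, 0.557, 0.304] pointing down, gripper open.
Joint ranges: [-3.08, 3.08], [-0.75, 2.2], [0.22, 2.44], [-1.43, 4.57], [0, 2.65], [-2.85, 2.85]. Speed limits (rad/s): [2.79, 2.79, 3.14, 3.14, 3.14, 3.14].

## Interface

Orientations are given as a unit quaternion [x, y, z, w].
In Python, from station import manip gives the robot as it stands.
- The arm moves only by the tool step_arm, never from a script. Its argument "moves" is one flat list of numbers, 5 for each row, row after row: the opening, from 0 (shut) to 1 (fully open), then the shift along the world's x, y, z scaled (see below), then the turn about the world's z scaled (see below). In form: [fingers, x, y, z, yaw, fingers, x, y, z, yaw, ...]. A call has 1 to 12 rows; each row is the pose to reach, as a shift and turn from the pose commanded when the call began, turning the shorter way round; what a row does not reach only later rows make up. The controller multiplies each number of a shift by 200 mm and each number of a turn by pi rad. A row lasts 1/8 s, in which the tool goes at most 62.5 mm and 10.7 degrees, less where a joint would pass 70% of its speed; a pose out of reach is approached as far as the arm can. A call with a number of a shift or a turn outside -1 to 1 is refused whole. A call with a gripper value outside its range is refused whole. The fingers move at their own pace and stop on an object; "grip_force" is the grip in N (left out, the last holds). Time passes only in rows, so rows that repeat a pose let the fingers close. It gives the time, the measured TCP pose, the force, the opening and the grip force at its end, in the units of the state.
- manip.sense(): the state, without advancing time (a new reading comes with each control period).
- manip.snapshot(name): name is "scene" or "top"; returns a dict with "color" (384x512x3 uint8, blue, green, red), "z_map" (384x512 float32, m along the optical axis (not along the pixel's ray), 0 where there is no reading), "fovy" (degrees; the focal length in pixels is half the picture's height over the tangent of half this angle, whatever the lens; pixels are square), "cx", "cy" (the principal point, pixels), "R" (3x3) and "t" (3): a world point X has camera coordinates R X + t. Camera axes: x right, y down, z forward; pixel columns grow to the right and rows downward; lengths in m; the calibration is good to about 2 mm. A picture is of the moment at which its call begins.
- manip.sign_off(): hands the job in; it is judged then, once.
The state is a dict: "t": time; "q": joint angles; "qd": joint speeds; "tau": joint torques, N m; "tcp_pos": TCP position; "tool_rot": TCP orientation; "force": force on the tool from outside, world axes, zero at the start; "ft_torque": the same for the moment, N m; "finger_gap": opening from 0.0 (shut) to 1.0 (fully open); "gripper_force": force on a finger pad.
Only numpy, scipy, OpenCV 4.12 (cv2) and the standard library are available. Lean on these libraries where they do the work, as an engineer would, in place of code of your own. Each camera call takes 0.05 s, during which the arm holds its last target. There are 200 camera calls.

## Task

Put the lift-off guard door back on the blue hard-drive punch: lift it by its black lug out of the grey stand and, holding it swung well open, lower both hinge knuckles gently onto the two upright hinge pins until they are fully down. Then swing the door fully shut against the punch's front and let go of it. Leave the screw dish, the small steel bracket and the screwdriver where they are.

Things in the scene. Friction and masses are not known exactly. Their poses are not given: they have to be found in the camera images.
- punch: Blue bench punch for hard drives, fixed, 150 deep (x) x 170 wide (y) mm; roof at 168 mm, 178 mm over its rear half. Origin: centre of its underside, on the table. Its open front, at x = -75 mm, looks to its -x; hinge pins at the left front corner (+y). The door's x axis points along the punch's +y when the door is shut, along its +x when open at a right angle.
- pin_low (a point): Foot of the lower brass hinge pin (where the knuckle comes to rest), on the hinge axis, at (-83, 97, 53) mm in the punch frame. The pin is 8 mm in diameter and rises 20 mm above this point, its last 6 mm tapering to 3 mm.
- pin_high (a point): Foot of the upper brass hinge pin, same size, exactly 90 mm above pin_low on the same vertical axis.
- catch (a point): Where point door_edge lies when the door is fully shut: (-83, -75, 118) mm in the punch frame. Beside it a small rubber pad on the punch's front stops the shut door.
- stand: Grey stand fixed to the table, base 130 x 80 x 8 mm with two upright lips 100 mm long, reaching 48 mm above the table; the door stands in the 15 mm slot between them (slot along the stand's x). Origin: centre of its underside.
- guard_door: Loose door, about 0.3 kg: yellow frame 160 wide (x), 12 thick (y), 150 mm tall, clear window, upright in the stand. Origin: centre of its underside. Two steel knuckles (tubes 24 long, 19 outside, bore 10 mm, flared below) at its +x edge, axis at x = 92, y = 0. Balances below the lug. Once hung it turns with slight friction and stays where left.
- lug (a point): Point on the black grip lug on top of the door, at (3, 0, 166) mm in the door frame. The lug is 60 long (door x) x 14 thick (door y) and rises from 150 to 180 mm above the door's underside: pinch it from above across its 14 mm thickness. On the hung door its underside is 10 mm above the punch's front roof.
- knuckle_low (a point): Centre of the lower mouth of the lower knuckle, at (92, 0, 25) mm in the door frame. It comes to rest on pin_low when the door is hung.
- knuckle_high (a point): Centre of the lower mouth of the upper knuckle, at (92, 0, 115) mm in the door frame. It comes to rest on pin_high when the door is hung.
- door_edge (a point): Point on the free edge of the door, opposite the knuckles, at (-80, 0, 90) mm in the door frame, 172 mm from the hinge axis.
- screw_dish: Round metal dish, 77 mm across, 15 mm high; a bystander. Origin: centre of its underside.
- bracket: Small bent sheet-steel bracket with holes, 22 x 70 x 12 mm, lying on the table; a bystander. Origin: centre of its underside.
- screwdriver: Blue and black screwdriver, 156 mm long, 16 mm thick, lying on the table; a bystander. Origin: centre of its underside.
Not all that is in view belongs to the job. There is more than one size of the guard_door; the job needs the larger.

How it is judged:
On the way:
1. both knuckles are fully down on their pins with the door still well open (free edge more than 60 mm from its shut place) (horizontal distance between knuckle_low and pin_low below 0.004 m and horizontal distance between knuckle_high and pin_high below 0.004 m and distance between knuckle_low and pin_low below 0.005 m and distance between knuckle_high and pin_high below 0.005 m and horizontal distance between door_edge and catch above 0.06 m), for 0.2 s.
At the end, for the whole second after the job is handed in: Both knuckles sit on their pins (within 4 mm of the pin axis sideways and 5 mm of the pin feet in all), the door's free edge is within 8 mm of its shut place, and the door is released and at rest (horizontal distance between knuckle_low and pin_low below 0.004 m and horizontal distance between knuckle_high and pin_high below 0.004 m and distance between knuckle_low and pin_low below 0.005 m and distance between knuckle_high and pin_high below 0.005 m and horizontal distance between door_edge and catch below 0.008 m and linear speed of guard_door below 0.02 m/s and angular speed of guard_door below 0.1 rad/s); the robot touches nothing.
It fails at once if the screw dish is moved more than 25 mm (distance of screw_dish from where it was at the start of the episode above 0.025 m).
It fails at once if the bracket is moved more than 25 mm (distance of bracket from where it was at the start of the episode above 0.025 m).
It fails at once if the screwdriver is moved more than 25 mm (distance of screwdriver from where it was at the start of the episode above 0.025 m).
It fails at once if the door is rammed against the punch with more than 80 N (contact force between guard_door and punch above 80 N).
It also fails if it takes over 48 s, if anything falls off the work surface, if the arm or the gripper's body presses on something with over 40 N, if the wrist force passes 120 N, or if a joint passes its speed limit or range.

## Working session

There is one attempt and no reset: what is moved stays moved. The work goes in short steps, Python scripts to look and compute and a tool call to move; the robot and the scene stay as the last step left them, time stands still between calls to the robot, and variables do not carry over. Pictures are saved under pics/ and viewed, at most 10 in all, crops included, and the job is handed in when it is done.

Besides the shell and the picture viewer there is one more tool, called after ">>>" in YAML: its name, and indented under it one key for each argument. step_arm: Moves the arm, as the interface text tells. Its arguments: {"type":"object","properties":{"moves":{"type":"array","items":{"type":"number"}},"grip_force":{"type":"number"}},"required":["moves"]}

```bash
mkdir -p pics
cat > h.py <<'E'
import numpy as np, cv2, pickle
from station import manip
def snap(n,f):
    s=manip.snapshot(n); cv2.imwrite(f'pics/{f}.png',s['color']); pickle.dump(s,open(f'{f}.pkl','wb')); return s
def cloud(s):
    H,W=s['z_map'].shape; f=H/2/np.tan(np.radians(s['fovy'])/2)
    u,v=np.meshgrid(np.arange(W),np.arange(H)); z=s['z_map']
    P=np.stack([(u-s['cx'])/f*z,(v-s['cy'])/f*z,z],-1)
    return (P-s['t'])@s['R']
def load(f): return pickle.load(open(f'{f}.pkl','rb'))
E
python3 - <<'E'
from h import *
a=snap('scene','s0');b=snap('top','t0')
for s in(a,b): print(s['R'],s['t'],s['fovy'])
cv2.imwrite('pics/s0b.png',cv2.resize(a['color'],(800,600)));cv2.imwrite('pics/t0b.png',cv2.resize(b['color'],(800,600)))
print(manip.sense())
E
```

```text
[[ 0.45141643 -0.89190519 -0.02698771]
 [-0.39656391 -0.17343403 -0.90147529]
 [ 0.79934991  0.41764312 -0.43198838]] [-0.56983302  0.27862575  0.81342534] 50.25704912817294
[[-0.01358714 -0.9994796  -0.02925595]
 [-0.99004776  0.01754617 -0.13963372]
 [ 0.14007438  0.02706757 -0.98977094]] [-0.32986953  0.53036505  1.06137553] 43.02257085204657
{'t': 0.1, 'q': array([ 9.22495323e-01,  5.28407088e-01,  1.43381223e+00,  9.92006615e-07,
        1.18140632e+00, -1.78513736e-01]), 'qd': array([-2.10453917e-04, -1.47424523e-03, -2.40449284e-03,  2.07535299e-03,
        1.72474743e-07, -9.24749653e-04]), 'tau': array([-5.58885713e-04, -4.43302739e+01, -1.78586054e+01, -2.75788161e-04,
        3.77730990e-03, -1.52431301e-05]), 'tcp_pos': array([0.28259672, 0.55687769, 0.30299841]), 'tool_rot': array([ 2.32739605e-01,  9.72538556e-01, -9.30675387e-04, -4.08777247e-04]), 'force': array([-0.50291185,  0.17385072, -0.19420933]), 'ft_torque': array([ 0.00360003, -0.0230458 , -0.01690962]), 'gripper_force': 0.0, 'finger_gap': 0.9985660937403912}
```

View pics/s0b.png

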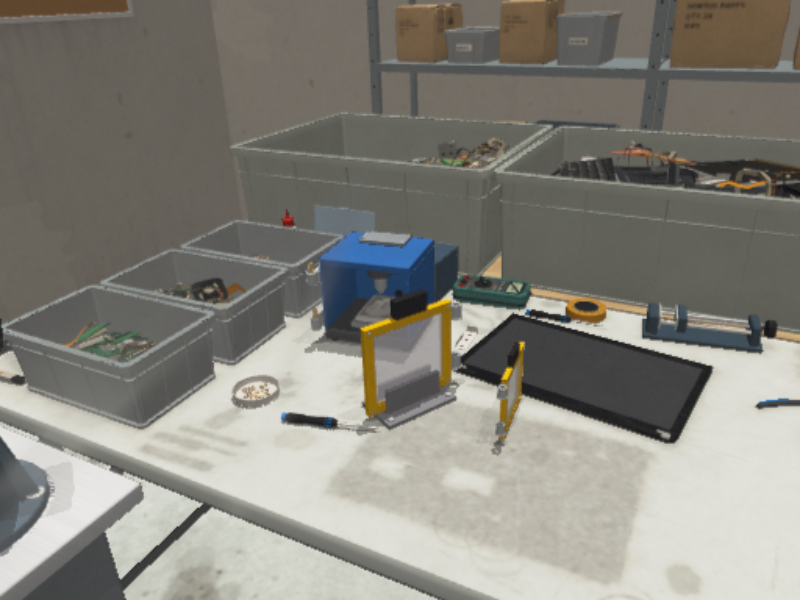

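View pics/t0b.png

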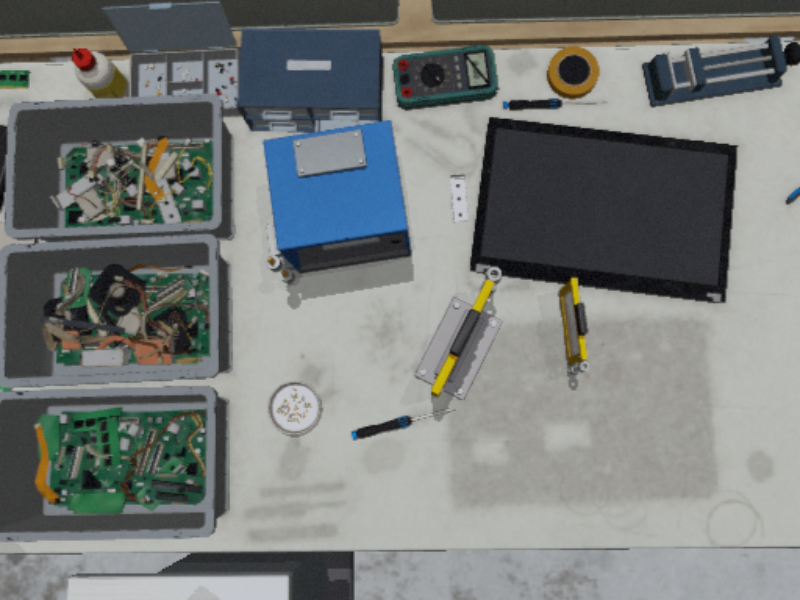

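Run:
```python
from h import *
for n in('t0','s0'):
    s=load(n);C=cloud(s);hsv=cv2.cvtColor(s['color'],cv2.COLOR_BGR2HSV)
    blue=(hsv[...,0]>100)&(hsv[...,0]<118)&(hsv[...,1]>170)&(C[...,2]>.155)&(C[...,2]<.195)&(s['z_map']>0)
    P=C[blue]; front=P[P[:,2]<.173]
    for Q in(P,front):
        r=cv2.minAreaRect((Q[:,:2]*1000).astype(np.float32)); print(n,'blue',len(Q),r,np.percentile(Q[:,2],[5,50,95]))
    yel=(hsv[...,0]>20)&(hsv[...,0]<32)&(hsv[...,1]>170)&(C[...,2]>.02)
    k,l,st,ce=cv2.connectedComponentsWithStats(yel.astype(np.uint8))
    for i in range(1,k):
        if st[i,4]>30:
            Q=C[l==i]; d=cv2.fitLine(Q[:,:2].astype(np.float32),cv2.DIST_HUBER,0,.001,.001).ravel()
            print(n,'yel',st[i],ce[i],np.round(d,4),'yaw',np.degrees(np.arctan(d[1]/d[0])),Q.min(0),Q.max(0))
s=load('t0')
for (a,b,c,d,f) in((155,140,235,195,'pins'),(260,160,350,270,'door')):
    cv2.imwrite(f'pics/{f}.png',cv2.resize(s['color'][b:d,a:c],None,fx=(d-b<80)*4+5 if 0 else 600//(d-b) if f=='door' else 10,fy=600//(d-b) if f=='door' else 10,interpolation=cv2.INTER_CUBIC))
```

```text
t0 blue 4643 ((669.5637817382812, -247.8622283935547), (149.7692413330078, 166.5947723388672), 7.996910095214844) [0.16536059 0.16830879 0.17108129]
t0 blue 4632 ((669.5637817382812, -247.8622283935547), (149.7692413330078, 166.5947723388672), 7.996910095214844) [0.16535952 0.16830455 0.17103035]
t0 yel [ 60  45  20  17 140] [72.86428571 54.9       ] [ 0.8327 -0.5538  0.8665  0.0976] yaw -33.62718 [0.85351694 0.08902996 0.02251301] [0.88989131 0.12598154 0.06440303]
t0 yel [303 179  13  21 118] [308.88983051 189.06779661] [ 0.9066 -0.422   0.5226 -0.4363] yaw -24.959333 [ 0.37193323 -0.44866642  0.15302206] [ 0.54294626 -0.36773259  1.11492486]
t0 yel [359 178  12  18  95] [365.70526316 185.63157895] [ 0.9954  0.0958  0.5329 -0.5615] yaw 5.4949875 [ 0.51486397 -0.56737416  0.02102554] [ 0.55245907 -0.55819547  0.12306101]
t0 yel [365 214  10  19  85] [370.89411765 223.87058824] [ 1.      0.0022  0.4636 -0.568 ] yaw 0.1277228 [ 0.44282958 -0.57315244  0.02413582] [ 0.47564821 -0.56518723  0.11228188]
t0 yel [276 226  17  27 166] [283.79518072 239.13253012] [ 0.897  -0.4419  0.4238 -0.
[... 406 characters left out ...]
192  58  72 886] [256.70541761 221.11625282] [ 0.8843 -0.4669  0.4489 -0.4036] yaw -27.832441 [-0.28248656 -0.79963534  0.02006438] [ 0.73677798 -0.25769566  0.58718603]
s0 yel [330 219   5  32  60] [332.71666667 232.21666667] [ 0.9902  0.1399  0.5334 -0.5662] yaw 8.042541 [ 0.49321519 -0.57108184  0.02083116] [ 0.54821469 -0.56070586  0.12404919]
s0 yel [321 235   7  11  40] [324.025 239.7  ] [ 0.9994  0.0344  0.454  -0.5707] yaw 1.9723233 [ 0.43959981 -0.57484898  0.09680424] [ 0.47315858 -0.56620949  0.1040136 ]
s0 yel [320 256   4  13  44] [321.77272727 262.45454545] [ 0.0545  0.9985  0.4413 -0.5727] yaw 86.87718 [ 0.43874462 -0.57533743  0.03344558] [ 0.44457977 -0.56745363  0.0679998 ]
```

View pics/pins.png

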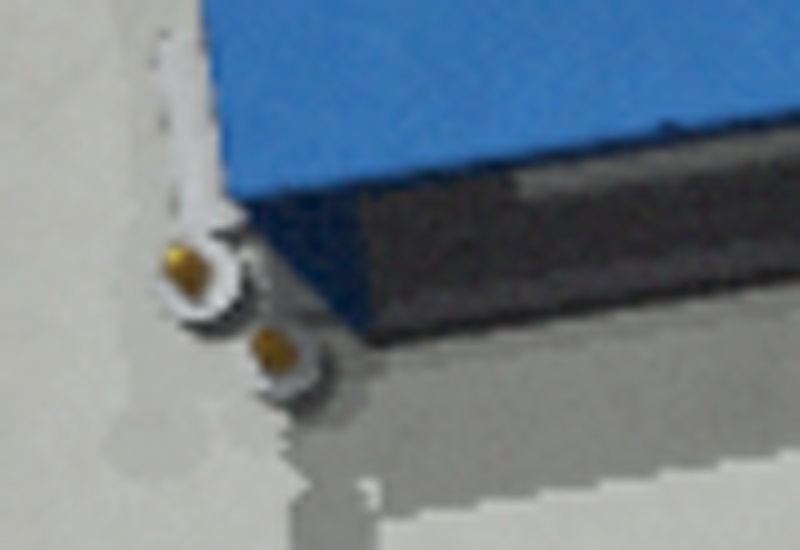

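View pics/door.png

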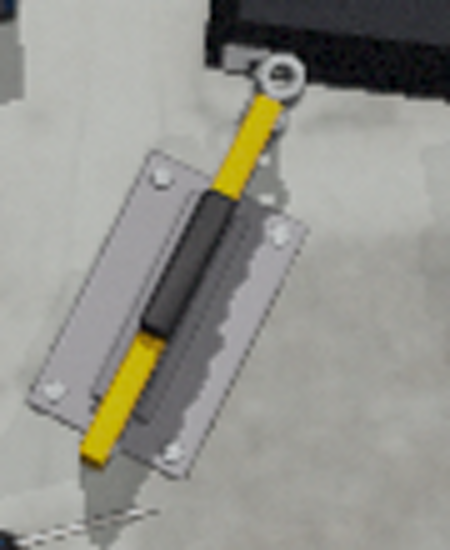

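```bash
cat >> h.py <<'E'
def ray(s,uv,z):
    f=s['z_map'].shape[0]/2/np.tan(np.radians(s['fovy'])/2); uv=np.atleast_2d(uv).astype(float)
    d=np.c_[(uv[:,0]-s['cx'])/f,(uv[:,1]-s['cy'])/f,np.ones(len(uv))]@s['R']; c=-s['R'].T@s['t']
    return c+d*((z-c[2])/d[:,2])[:,None]
def proj(s,X):
    f=s['z_map'].shape[0]/2/np.tan(np.radians(s['fovy'])/2); p=np.atleast_2d(X)@s['R'].T+s['t']
    return p[:,:2]/p[:,2:]*f+[s['cx'],s['cy']]
def crop(uv,o,k): return (np.array(uv)+.5)/k-.5+np.array(o)
E
python3 - <<'E'
from h import *
s=load('t0');hsv=cv2.cvtColor(s['color'],cv2.COLOR_BGR2HSV);np.set_printoptions(precision=4,suppress=True)
print('cams',-s['R'].T@s['t'],-load('s0')['R'].T@load('s0')['t'])
m=((hsv[...,0]>100)&(hsv[...,0]<118)&(hsv[...,1]>170)&(hsv[...,2]>130)).astype(np.uint8);m[:,:160]=0;m[:76]=0;m[200:]=0;m[:,270:]=0
k,l,st,ce=cv2.connectedComponentsWithStats(m);i=1+st[1:,4].argmax();v,u=np.where(l==i)
P=ray(s,np.c_[u,v],.168); r=cv2.minAreaRect((P[:,:2]*1000).astype(np.float32));print(r); print(cv2.boxPoints(r))
# front and left edges of roof as line fits
fe=[];
for c in range(185,255):
    vv=v[(u==c)&(l[v,u]==i)]; fe.append((c,vv.max()+.5))
F=ray(s,fe,.168);d=cv2.fitLine(F[:,:2].astype(np.float32),cv2.DIST_HUBER,0,.0005,.001).ravel();print('front edge',d,np.degrees(np.arctan2(-d[0],d[1])) if d[1]>0 else np.degrees(np.arctan2(d[0],-d[1])))
le=[(u[v==rr].min()-.5,rr) for rr in range(100,150)]
L=ray(s,le,.168);e=cv2.fitLine(L[:,:2].astype(np.float32),cv2.DIST_HUBER,0,.0005,.001).ravel();print('left edge',e,np.degrees(np.arctan(e[1]/e[0])))
A=np.c_[d[:2],-e[:2]];t=np.linalg.solve(A,e[2:]-d[2:]);cor=d[2:]+t[0]*d[:2];print('corner',cor)
a=np.radians(8);Rz=np.array([[np.cos(a),-np.sin(a)],[np.sin(a),np.cos(a)]]);print('pin from corner',cor+Rz@[-.008,.012])
o=(155,140)
for n,q,z in(('tipH',(180,253),.163),('tipL',(268,343),.073),('washH',(201,277),.143),('washL',(291,364),.053)): print(n,ray(s,crop(q,o,10),z))
o=(260,160)
print('knuck',ray(s,crop((282,76),o,5),.147))
ye=(hsv[...,0]>20)&(hsv[...,0]<32)&(hsv[...,1]>170); ye[:,:270]=0;ye[:,330:]=0;v,u=np.where(ye)
Y=ray(s,np.c_[u,v],.158)[:,:2].astype(np.float32);d=cv2.fitLine(Y,cv2.DIST_HUBER,0,.001,.001).ravel();print('door',d,np.degrees(np.arctan(d[1]/d[0])));
pr=(Y-d[2:])@d[:2];print(d[2:]+pr.min()*d[:2],d[2:]+pr.max()*d[:2])
print('lug',ray(s,crop([(207,190),(238,197),(168,335),(142,326)],o,5),.188))
E
```

```text
cams [ 0.3719 -0.3677  1.1149] [-0.2825 -0.7996  0.5872]
((670.0421142578125, -247.90203857421875), (147.06878662109375, 166.35372924804688), 8.0026273727417)
[[ 585.644  -175.7725]
 [ 608.8036 -340.5062]
 [ 754.4402 -320.0316]
 [ 731.2806 -155.2979]]
front edge [ 0.1397 -0.9902  0.5974 -0.2597] 8.029409
left edge [ 0.9901  0.1402  0.6696 -0.164 ] 8.060649
corner [ 0.5856 -0.1759]
pin from corner [ 0.576  -0.1651]
tipH [[ 0.5757 -0.1648  0.163 ]]
tipL [[ 0.5745 -0.1652  0.073 ]]
washH [[ 0.5749 -0.1649  0.143 ]]
washL [[ 0.5735 -0.1665  0.053 ]]
knuck [[ 0.5529 -0.4521  0.147 ]]
door [ 0.8847 -0.4662  0.4644 -0.4057] -27.787498
[ 0.399  -0.3712] [ 0.5409 -0.446 ]
lug [[ 0.5014 -0.4186  0.188 ]
 [ 0.4985 -0.4304  0.188 ]
 [ 0.4459 -0.4024  0.188 ]
 [ 0.4495 -0.3926  0.188 ]]
```

>>> step_arm:
  moves: [1,0.6,-1,0,-0.2,1,0.6,-1,0,-0.2,1,0.6,-1,0,-0.2,1,0.6,-1,0,-0.2,1,0.6,-1,0,-0.2]
  grip_force: 60

```text
t: 0.72
tcp_pos: [0.4044, 0.3547, 0.3036]
tool_rot: [0.524, 0.852, -0.001, -0.0]
force: [0.6, 1.1, 0.3]
finger_gap: 1.001
gripper_force: 0.0
```

>>> step_arm:
  moves: [1,0.35,-1,0,-0.2,1,0.35,-1,0,-0.2,1,0.35,-1,0,-0.2,1,0.35,-1,0,-0.2]

```text
t: 1.23
tcp_pos: [0.4737, 0.1555, 0.3038]
tool_rot: [0.761, 0.648, 0.0, 0.0]
force: [0.7, 0.4, 0.5]
finger_gap: 0.997
gripper_force: 0.0
```

>>> step_arm:
  moves: [1,0,-1,0,-0.2,1,0,-1,0,-0.2,1,0,-1,0,-0.2,1,0,-1,0,-0.2]

```text
t: 1.72
tcp_pos: [0.4734, -0.0453, 0.3039]
tool_rot: [0.925, 0.38, 0.0, 0.0]
force: [0.5, 1.1, 0.5]
finger_gap: 1.003
gripper_force: 0.0
```

>>> step_arm:
  moves: [1,0,-1,0,-0.2,1,0,-1,0,-0.2,1,0,-1,0,-0.2,1,0,-1,0,-0.2]

```text
t: 2.22
tcp_pos: [0.4737, -0.246, 0.3038]
tool_rot: [0.997, 0.076, 0.001, 0.001]
force: [-0.3, 1.3, -0.3]
finger_gap: 1.001
gripper_force: 0.0
```

>>> step_arm:
  moves: [1,0,-0.84,0,-0.2,1,0,-0.84,0,-0.2,1,0,-0.84,0,-0.2,1,0,-0.84,0,-0.2,1,0,-0.84,0,-0.2]

```text
t: 2.85
tcp_pos: [0.4734, -0.4102, 0.3031]
tool_rot: [0.973, -0.232, -0.0, -0.001]
force: [0.3, -0.5, 0.3]
finger_gap: 1.0
gripper_force: 0.0
```

>>> step_arm:
  moves: [1,0,0,-0.25,-0.005,1,0,0,-0.355,-0.005,1,0,0,-0.355,-0.005,0.3,0,0,-0.355,-0.005,0,0,0,-0.355,-0.005,0,0,0,-0.355,-0.005,0,0,0,-0.355,-0.005,0,0,0,-0.355,-0.005,0,0,0,-0.355,-0.005,0,0,0,-0.355,-0.005]

```text
t: 4.1
tcp_pos: [0.4732, -0.4111, 0.2337]
tool_rot: [0.971, -0.24, 0.001, 0.0]
force: [0.4, 1.2, 5.7]
finger_gap: 0.15
gripper_force: 59.7
```

>>> step_arm:
  moves: [0,0,0,0.1,0,0,0,0,0.2,0,0,0,0,0.3,0,0,0,0,0.4,0,0,0,0,0.4,0,0,0,0.4,0.4,0,0,0,0.4,0.4,0.1,0,0,0.4,0.4,0.2,0,0,0.4,0.4,0.2,0,0,0.4,0.4,0.2]

```text
t: 5.35
tcp_pos: [0.4721, -0.3298, 0.3107]
tool_rot: [0.997, 0.073, -0.001, -0.002]
force: [-0.8, -0.3, -3.4]
finger_gap: 0.155
gripper_force: 59.7
```

>>> step_arm:
  moves: [0,0,0.2,0,0,0,0,0.4,0,0,0,0,0.5,0,0,0,0,0.5,0,0,0,0,0.5,0,0]

```text
t: 5.98
tcp_pos: [0.4733, -0.2319, 0.3128]
tool_rot: [0.997, 0.071, 0.0, 0.001]
force: [0.6, -0.7, -3.8]
finger_gap: 0.148
gripper_force: 59.9
```

Run:
```python
from h import *
a=snap('top','t1');b=snap('scene','s1');print(manip.sense())
im=np.hstack([cv2.resize(a['color'][120:300,140:340],(400,360)),cv2.resize(b['color'][130:310,180:380],(400,360))])
cv2.imwrite('pics/v1.png',im)
```

```text
{'t': 6.075, 'q': array([-6.67976527e-01,  3.84422207e-01,  1.66724062e+00, -4.83119452e-04,
        1.08892187e+00,  7.61280555e-01]), 'qd': array([-0.00193524, -0.00242418,  0.00132183,  0.00281668,  0.00632834,
        0.00083635]), 'tau': array([ 2.45052679e-01, -3.81504679e+01, -1.74857068e+01,  1.80613162e-02,
       -3.40444531e-03, -1.65639100e-03]), 'tcp_pos': array([ 0.47319837, -0.23207211,  0.3128448 ]), 'tool_rot': array([9.97488811e-01, 7.08221139e-02, 2.28426368e-04, 4.97654537e-04]), 'force': array([ 1.17272657, -0.3933302 , -3.86631827]), 'ft_torque': array([-0.05731584,  0.02422081, -0.05779081]), 'gripper_force': 59.912633299827576, 'finger_gap': 0.15172904891039588}
```

View pics/v1.png

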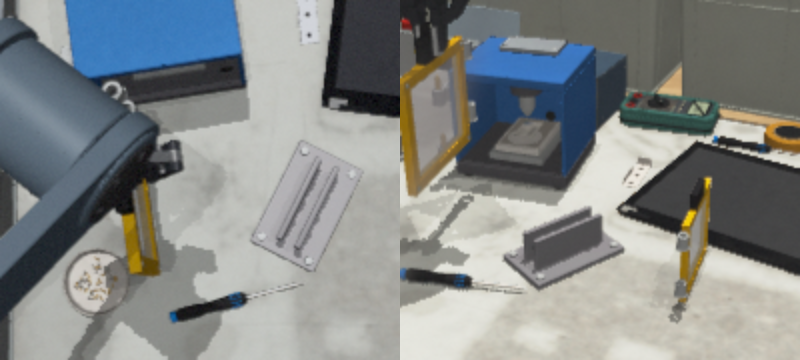

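Run:
```python
from h import *
a=load('t1');b=load('s1')
A=cv2.resize(a['color'][150:200,180:230],(500,500),interpolation=cv2.INTER_CUBIC)
B=cv2.resize(b['color'][130:240,175:225],(273,600),interpolation=cv2.INTER_CUBIC)
im=np.zeros((600,800,3),np.uint8);im[:500,:500]=A;im[:,510:783]=B
cv2.imwrite('pics/v2.png',im)
for n in('knuckH',):
  for z in(.24,):pass
# predicted from nominal grasp
t=np.array([.4732,-.2321]);y=np.radians(8.1);k=t+.089*np.array([np.cos(y),np.sin(y)])
for z in(.114,.138,.204,.228):print(z,k,proj(a,[*k,z]),proj(b,[*k,z]))
```

```text
0.114 [ 0.56131211 -0.21955979] [[203.36527862 175.87323565]] [[214.2331299  188.17523332]]
0.138 [ 0.56131211 -0.21955979] [[201.64342789 173.72389713]] [[213.57290994 180.17275764]]
0.204 [ 0.56131211 -0.21955979] [[196.45583475 167.24836852]] [[211.69208312 157.3753997 ]]
0.228 [ 0.56131211 -0.21955979] [[194.38445163 164.66271844]] [[210.98333941 148.78477147]]
```

View pics/v2.png

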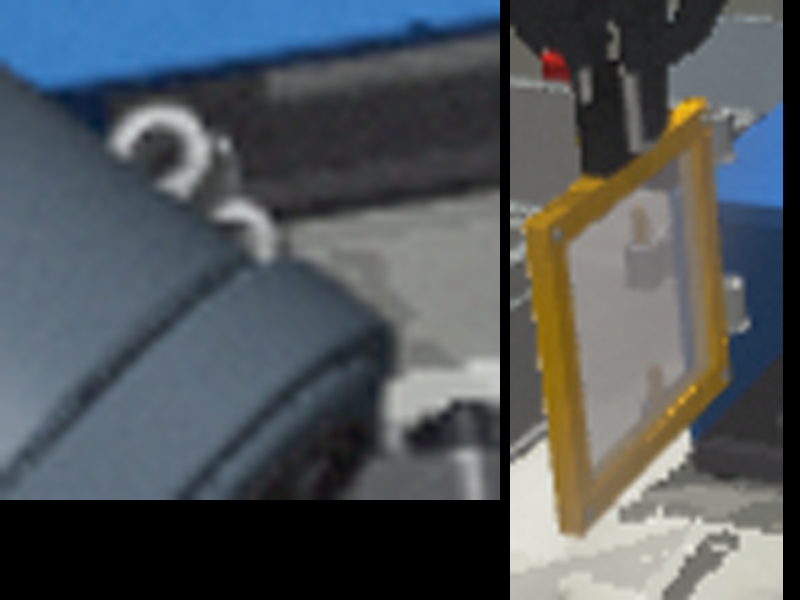

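>>> step_arm:
  moves: [0,0,0.14,0,0,0,0,0.28,0,0,0,0.07,0.28,0,0,0,0.07,0.28,0,0,0,0.07,0.28,-0.08,0,0,0.07,0.28,-0.16,0,0,0.07,0.28,-0.16,0,0,0.07,0.28,-0.16,0]

```text
t: 7.08
tcp_pos: [0.4881, -0.1754, 0.2814]
tool_rot: [0.997, 0.071, 0.002, 0.001]
force: [3.2, 1.4, -4.5]
finger_gap: 0.157
gripper_force: 59.7
```

Run:
```python
from h import *
a=snap('top','t2');b=snap('scene','s2');print(manip.sense())
A=cv2.resize(a['color'][140:200,160:210],(500,600),interpolation=cv2.INTER_CUBIC)
B=cv2.resize(b['color'][140:240,170:220],(300,600),interpolation=cv2.INTER_CUBIC)
cv2.imwrite('pics/v3.png',np.hstack([A,B]))
p=[.575,-.165]
for z in(.053,.073,.143,.163):print(z,proj(a,[*p,z]),proj(b,[*p,z]))
```

```text
{'t': 7.175, 'q': array([-5.61031647e-01,  4.14246792e-01,  1.72388796e+00,  8.57788246e-04,
        9.99768918e-01,  8.67201798e-01]), 'qd': array([ 0.00150627, -0.00271086,  0.00239242, -0.00543344, -0.00053172,
        0.00220899]), 'tau': array([-8.49116798e-01, -3.79156280e+01, -1.41547716e+01, -6.75701424e-01,
        1.07200071e+00, -3.45648557e-02]), 'tcp_pos': array([ 0.4880143 , -0.17537496,  0.28164854]), 'tool_rot': array([9.97475228e-01, 7.09904018e-02, 1.70140004e-03, 7.98689376e-04]), 'force': array([ 3.52384318,  0.76399314, -3.75036313]), 'ft_torque': array([ 0.01985671, -0.86388081, -0.00536177]), 'gripper_force': 59.67192828655243, 'finger_gap': 0.15084740694997573}
0.053 [[183.0028289  175.30820769]] [[202.37862186 202.23195459]]
0.073 [[181.28077668 173.62047757]] [[201.77009418 196.01829888]]
0.143 [[174.71449392 167.18506691]] [[199.56776074 173.53034578]]
0.163 [[172.66720445 165.17858182]] [[198.91694411 166.88487892]]
```

View pics/v3.png

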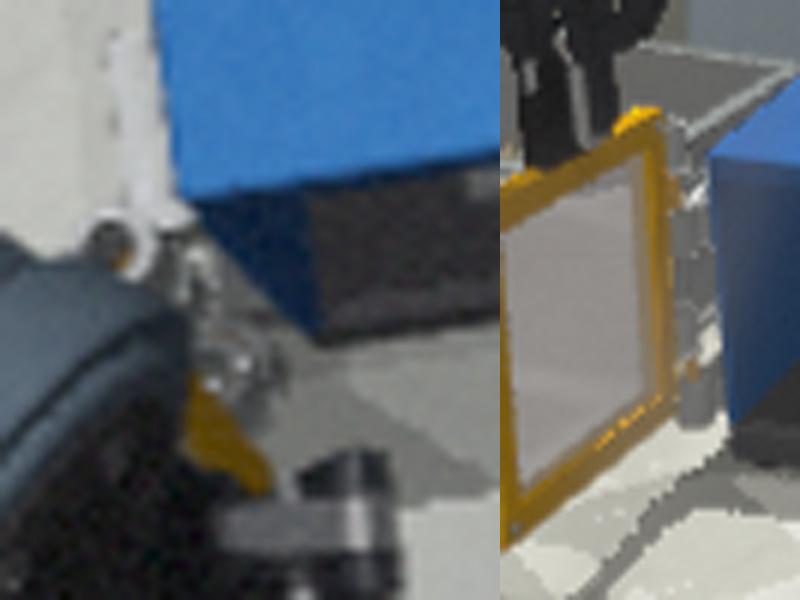

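Run:
```python
from h import *
np.set_printoptions(precision=4,suppress=True)
b=load('s2');C=cloud(b)
for u in(196,198,199,200,201):
    print(u,[(v,*np.round(C[v,u]*1000).astype(int),b['color'][v,u].tolist()) for v in range(156,178,1)] if u==199 else '')
print([(v,*np.round(C[v,202]*1000).astype(int),b['color'][v,202].tolist()) for v in range(186,212)])
hsv=cv2.cvtColor(b['color'],cv2.COLOR_BGR2HSV)
y=(hsv[...,0]>18)&(hsv[...,0]<32)&(hsv[...,1]>170)&(C[...,0]<.6)&(C[...,0]>.38)&(abs(C[...,1]+.17)<.05)
Q=C[y];print(np.percentile(Q,[0.5,2,50,98,99.5],axis=0))
a=load('t2');A=cloud(a);print(A[160:169,168:176,2])
```

```text
196 
198 
199 [(156, np.int64(805), np.int64(0), np.int64(91), [99, 101, 101]), (157, np.int64(801), np.int64(-2), np.int64(89), [98, 101, 101]), (158, np.int64(798), np.int64(-4), np.int64(86), [102, 103, 103]), (159, np.int64(580), np.int64(-164), np.int64(184), [118, 120, 119]), (160, np.int64(575), np.int64(-168), np.int64(184), [145, 148, 148]), (161, np.int64(568), np.int64(-173), np.int64(184), [104, 106, 105]), (162, np.int64(569), np.int64(-171), np.int64(181), [106, 109, 108]), (163, np.int64(564), np.int64(-175), np.int64(180), [106, 106, 106]), (164, np.int64(565), np.int64(-174), np.int64(177), [103, 104, 105]), (165, np.int64(565), np.int64(-173), np.int64(174), [104, 105, 104]), (166, np.int64(562), np.int64(-175), np.int64(172), [103, 105, 104]), (167, np.int64(565), np.int64(-173), np.int64(168), [107, 110, 109]), (168, np.int64(565), np.int64(-172), np.int64(165), [124, 129, 130]), (169, np.int64(560), np.int64(-176), np.int64(164), [87, 109, 125]), (170, np.int64(572), np.int64(-167), np.int64(155), [61, 99, 125]), (171, np.int64(572), np.int64(-166), np.int64(152)
[... 2256 characters left out ...]
.1972  0.0701]
 [ 0.4036 -0.1903  0.1607]
 [ 0.5493 -0.1717  0.2116]
 [ 0.5517 -0.1677  0.2129]]
[[ 0.0028 -0.0021  0.1865  0.1875  0.186   0.1406  0.1386  0.1396]
 [ 0.186   0.1829  0.186   1.1149  0.1838  0.1875  0.1834  0.1404]
 [ 0.1856  0.1862  0.1828  0.1855  0.1847  0.1873  0.1875  0.1832]
 [ 0.187   0.1835  0.1798  0.1768  0.1801  0.1863  0.1869  0.1862]
 [ 0.1868  0.1814  0.1752  0.1739  0.1747  0.1685  0.1875  0.1875]
 [ 0.514   0.1764  0.1743  0.1671  0.1632  0.162   0.1883  0.187 ]
 [ 0.5201  0.5169  0.514   0.1583  0.1608  0.187   0.1888  0.1847]
 [ 0.5229  0.5203  0.5167  0.5165  0.5079  0.187   0.1876  0.1821]
 [ 0.5247  0.5242  0.5217  0.5193  0.5184  0.5135  0.1854  0.1792]]
```

Run:
```python
from h import *
np.set_printoptions(precision=4,suppress=True)
for n in('s1','s2'):
    b=load(n);C=cloud(b);hsv=cv2.cvtColor(b['color'],cv2.COLOR_BGR2HSV)
    y=(hsv[...,0]>18)&(hsv[...,0]<32)&(hsv[...,1]>150)&(C[...,0]<.6)&(C[...,0]>.36)&(abs(C[...,1]+.2)<.06)&(C[...,2]>.04)&(C[...,2]<.27)
    y=cv2.morphologyEx(y.astype(np.uint8),cv2.MORPH_OPEN,np.ones((2,2)))>0
    Q=C[y]; A=np.c_[Q[:,0],Q[:,2],np.ones(len(Q))]
    w=np.ones(len(Q),bool)
    for _ in range(5):
        c=np.linalg.lstsq(A[w],Q[w,1],rcond=None)[0];r=Q[:,1]-A@c;w=abs(r)<.004
    print(n,'yaw',np.degrees(np.arctan(c[0])),'roll dy/dz deg',np.degrees(np.arctan(c[1])),w.sum(),len(Q))
    Q=Q[w];s=Q[:,0]*np.cos(np.arctan(c[0]))+Q[:,1]*np.sin(np.arctan(c[0]))
    r=cv2.minAreaRect((np.c_[s,Q[:,2]]*1000).astype(np.float32));print(r);print(cv2.boxPoints(r))
```

```text
s1 yaw 15.768271361671843 roll dy/dz deg -5.242807142520615 255 557
((438.1911926269531, 137.3399200439453), (137.82611083984375, 292.6028747558594), 71.1865463256836)
[[277.4825 119.2891]
 [554.4526  24.9282]
 [598.8999 155.3907]
 [321.9297 249.7516]]
s2 yaw 7.883769594566451 roll dy/dz deg -0.08059994998727649 549 631
((444.4736328125, 131.5178985595703), (149.70498657226562, 164.63296508789062), 84.23003387451172)
[[355.049   65.3203]
 [518.8478  48.769 ]
 [533.8983 197.7155]
 [370.0995 214.2668]]
```

Run:
```python
from h import *
np.set_printoptions(precision=4,suppress=True)
def plane(s,uv,t,yaw):
    n=np.array([-np.sin(yaw),np.cos(yaw),0]);f=192/np.tan(np.radians(s['fovy'])/2);c=-s['R'].T@s['t']
    uv=np.array(uv);d=np.c_[(uv[:,0]-s['cx'])/f,(uv[:,1]-s['cy'])/f,np.ones(len(uv))]@s['R']
    P=c+d*((n@(np.r_[t,0]-c))/(d@n))[:,None]
    return np.c_[(P[:,:2]-t)@[np.cos(yaw),np.sin(yaw)],P[:,2]]*1000
y=np.radians(8)
for n,uv,t in(('s1',[(180.5,169.4),(186,227),(210.7,148.3),(214.7,199.6)],[.4732,-.2321]),('s2',[(170+155/6,140+118/6),(170+180/6,140+400/6)],[.488,-.1754])):
    print(n,plane(load(n),uv,np.array(t),y))
b=load('s1');C=cloud(b);hsv=cv2.cvtColor(b['color'],cv2.COLOR_BGR2HSV)
m=(hsv[...,0]>18)&(hsv[...,0]<32)&(hsv[...,1]>150);m[:,:176]=0;m[:,218:]=0;m[:140]=0;m[235:]=0
v,u=np.where(m);Q=plane(b,np.c_[u,v],np.array([.4732,-.2321]),y);r=cv2.minAreaRect(Q.astype(np.float32));print(r,cv2.boxPoints(r))
```

```text
s1 [[-73.7263 234.9796]
 [-79.9528  86.9323]
 [ 87.277  229.9504]
 [ 85.7662  80.5428]]
s2 [[ 77.565  187.9724]
 [ 74.275   45.0368]]
((-1.785186767578125, 160.24505615234375), (157.09117126464844, 174.56027221679688), 89.85092163085938) [[-89.2694  81.9268]
 [ 85.2903  81.4726]
 [ 85.699  238.5633]
 [-88.8607 239.0175]]
```

Run:
```python
from h import *
a=load('s2')
B=cv2.resize(a['color'][135:245,140:215],(409,600),interpolation=cv2.INTER_CUBIC)
b=load('s1');B2=cv2.resize(b['color'][130:240,160:230],(382,600),interpolation=cv2.INTER_CUBIC)
cv2.imwrite('pics/v4.png',np.hstack([B,B2]))
```

```text
(no output)
```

View pics/v4.png

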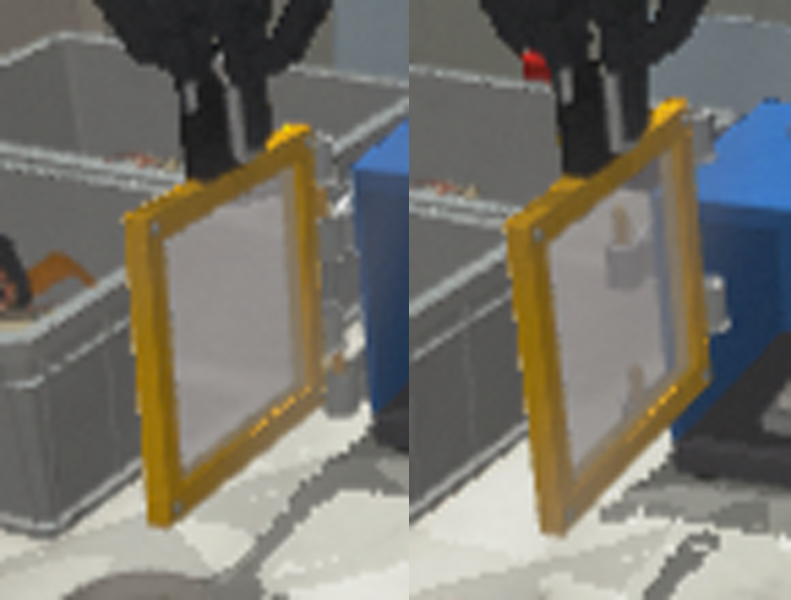

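```bash
cat >> h.py <<'E'
def plane(s,uv,t,yaw,off=-.006):
    n=np.array([-np.sin(yaw),np.cos(yaw),0]);f=192/np.tan(np.radians(s['fovy'])/2);c=-s['R'].T@s['t'];t=np.array(t)
    uv=np.array(uv);d=np.c_[(uv[:,0]-s['cx'])/f,(uv[:,1]-s['cy'])/f,np.ones(len(uv))]@s['R']
    P=c+d*((n@(np.r_[t,0]-c)+off)/(d@n))[:,None]
    return np.c_[(P[:,:2]-t)@[np.cos(yaw),np.sin(yaw)],P[:,2]]*1000
E
python3 - <<'E'
from h import *
np.set_printoptions(precision=1,suppress=True)
k=600/110
for n,q,o,t in(('s1',[(530,232),(563,530),(692,108),(708,378)],(160-409/k,130),[.4732,-.2321]),('s2',[(150,222),(178,518),(315,140),(325,390)],(140,135),[.488,-.1754])):
    P=plane(load(n),crop(q,o,k),t,np.radians(8));print(n,P)
    for i,j,ax in((0,2,0),(1,3,0),(0,1,1),(2,3,1)):
        d=P[j]-P[i];print('pitch',np.degrees(np.arctan2(d[1],d[0])) if ax==0 else np.degrees(np.arctan2(-d[0],-d[1])))
    c=P.mean(0);print(c)
E
```

```text
s1 [[-79.6 231.3]
 [-81.4  89.4]
 [ 79.2 230.3]
 [ 72.4  90. ]]
pitch -0.369519006863565
pitch 0.22699440332939327
pitch 0.7441992088245707
pitch 2.7874086895591135
[ -2.4 160.3]
s2 [[-80.  208.1]
 [-89.8  64.3]
 [ 74.7 187.9]
 [ 59.   55.5]]
pitch -7.430964458434637
pitch -3.4087062008534548
pitch 3.8972426547451415
pitch 6.746731102182045
[ -9. 129.]
```

Run:
```python
from h import *
for n in('s2','s1'):
  b=load(n);C=cloud(b)
  for u in(199,200,201,203): print(n,u,[(v,*[int(x) for x in C[v,u]*1000]) for v in range(170,194,1)])
t=load('t0');print('dish',ray(t,(188.8,261),.01),'drv',ray(t,[(225,278.5),(291,262)],.008))
```

```text
s2 199 [(170, 571, -166, 155), (171, 572, -165, 151), (172, 571, -165, 149), (173, 571, -165, 146), (174, 571, -165, 142), (175, 569, -166, 141), (176, 569, -166, 138), (177, 568, -166, 135), (178, 565, -168, 133), (179, 567, -167, 129), (180, 564, -168, 128), (181, 562, -169, 126), (182, 566, -166, 120), (183, 692, -72, 47), (184, 687, -75, 47), (185, 690, -72, 41), (186, 689, -73, 38), (187, 687, -74, 36), (188, 686, -74, 33), (189, 689, -71, 27), (190, 567, -162, 94), (191, 565, -163, 92), (192, 552, -173, 97), (193, 553, -172, 93)]
s2 200 [(170, 697, -77, 92), (171, 695, -78, 89), (172, 576, -166, 147), (173, 576, -165, 144), (174, 574, -166, 142), (175, 568, -170, 141), (176, 567, -171, 139), (177, 568, -169, 135), (178, 569, -168, 132), (179, 570, -168, 128), (180, 568, -169, 126), (181, 568, -168, 123), (182, 565, -170, 122), (183, 694, -74, 47), (184, 696, -72, 43), (185, 692, -75, 41), (186, 695, -72, 36), (187, 691, -75, 34), (188, 694, -72, 29), (189, 695, -71, 25), (190, 565, -167, 96), (191, 566, -166, 92), (192, 553, -175, 97), (193, 557, -173, 92)]
s2 201 [(170, 706, -
[... 2715 characters left out ...]
-233, 137)]
s1 203 [(170, 501, -231, 192), (171, 501, -230, 190), (172, 501, -230, 187), (173, 498, -232, 185), (174, 498, -232, 183), (175, 498, -231, 180), (176, 497, -232, 178), (177, 495, -233, 176), (178, -282, -799, 587), (179, 497, -231, 169), (180, 495, -232, 167), (181, 497, -231, 164), (182, 494, -232, 162), (183, 495, -231, 159), (184, 494, -232, 157), (185, 493, -232, 154), (186, 493, -231, 151), (187, 494, -231, 148), (188, 492, -232, 146), (189, 491, -233, 144), (190, 493, -231, 140), (191, 488, -234, 140), (192, 488, -233, 137), (193, 490, -232, 133)]
dish [[ 0.38606888 -0.171723    0.01      ]] drv [[ 0.34594076 -0.25340755  0.008     ]
 [ 0.38065328 -0.40237095  0.008     ]]
```

>>> step_arm:
  moves: [0,0,0,0.02,0,0,-0.08,0,0.025,0,0,-0.25,0,0.025,0,0,-0.25,0,0.025,0,0,-0.25,-0.2,0.025,0,0,-0.06,-0.45,0.025,0,0,-0.06,-0.45,-0.1,0,0,-0.06,-0.45,-0.18,0,0,-0.06,-0.45,-0.2,0,0,-0.06,-0.45,-0.21,0,0,-0.06,-0.45,-0.22,0]

```text
t: 8.55
tcp_pos: [0.4752, -0.2649, 0.2376]
tool_rot: [0.997, 0.071, 0.001, 0.001]
force: [0.2, 0.1, -3.4]
finger_gap: 0.155
gripper_force: 60.0
```

>>> step_arm:
  moves: [0,0,0,-0.01,0,0,0,0,-0.02,0,0,0,0,-0.03,0,0,0,0,-0.03,0]

```text
t: 9.05
tcp_pos: [0.475, -0.265, 0.2322]
tool_rot: [0.997, 0.071, 0.0, 0.001]
force: [-2.0, -0.0, 4.0]
finger_gap: 0.152
gripper_force: 61.3
```

>>> step_arm:
  moves: [0,0,0,-0.01,0,0,0,0,-0.02,0,0,0,0,-0.02,0]

```text
t: 9.43
tcp_pos: [0.4748, -0.2655, 0.2317]
tool_rot: [0.997, 0.072, 0.0, 0.002]
force: [-8.7, 2.3, 27.1]
finger_gap: 0.152
gripper_force: 64.6
```

```bash
python3 -c "
from h import *
print(manip.sense()['force'],manip.sense()['ft_torque'])"
```

```text
[-8.6536751   2.30892949 27.09449514] [0.88570735 1.22086214 0.17764245]
```

>>> step_arm:
  moves: [0,0,0,-0.01,0,0,0,0,-0.01,0]

```text
t: 9.68
tcp_pos: [0.4746, -0.2658, 0.2315]
tool_rot: [0.997, 0.072, 0.001, 0.002]
force: [-12.1, 2.8, 39.1]
finger_gap: 0.153
gripper_force: 66.3
```

```bash
python3 -c "
from h import *
print(manip.sense()['force'],manip.sense()['ft_torque'])"
```

```text
[-12.0627897    2.83293175  39.12521305] [1.14006162 1.71911904 0.2130111 ]
```

>>> step_arm:
  moves: [0,0,0,0.03,0,0,0,0,0.1,0,0,0,0,0.1,0]

```text
t: 10.05
tcp_pos: [0.4756, -0.2652, 0.2456]
tool_rot: [0.997, 0.071, 0.001, 0.001]
force: [-0.1, 1.1, -3.8]
finger_gap: 0.15
gripper_force: 60.1
```

Run:
```python
from h import *
b=snap('scene','s3');a=snap('top','t3');s=manip.sense();print(s['tcp_pos'],s['force'],s['ft_torque'])
B=cv2.resize(b['color'][130:260,165:235],(323,600),interpolation=cv2.INTER_CUBIC)
A=cv2.resize(a['color'][150:210,190:235],(450,600),interpolation=cv2.INTER_CUBIC)
cv2.imwrite('pics/v5.png',np.hstack([B,A]))
```

```text
[ 0.47489574 -0.26463644  0.24442688] [-0.64929243  0.72087019 -3.24382948] [0.05799867 0.02638252 0.01846815]
```

View pics/v5.png

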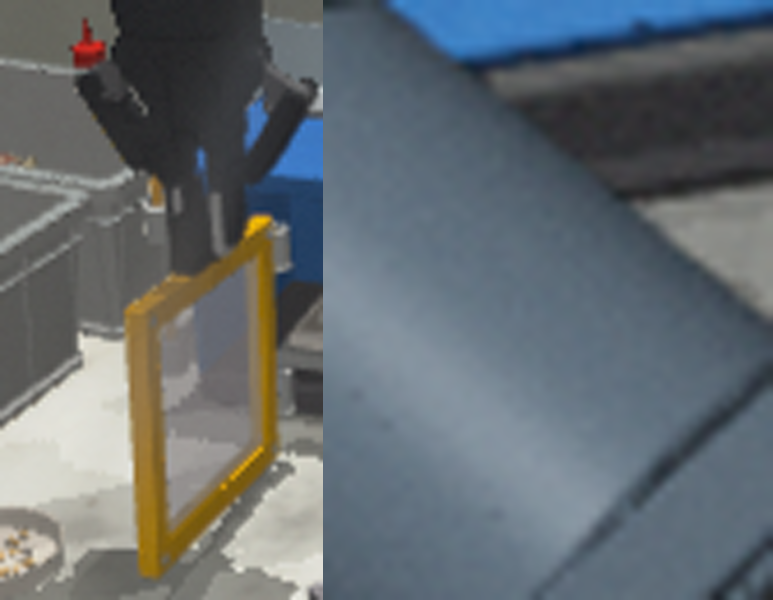

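```bash
cat >> h.py <<'E'
from scipy.optimize import minimize
from scipy.spatial.transform import Rotation as Ro
K=8
def fitdoor(s,tcp,yaw0,roi):
    hsv=cv2.cvtColor(s['color'],cv2.COLOR_BGR2HSV);m=((hsv[...,0]>18)&(hsv[...,0]<32)&(hsv[...,1]>150)&(hsv[...,2]>90)).astype(np.uint8)
    z=np.zeros_like(m);u0,v0,u1,v1=roi;z[v0:v1,u0:u1]=m[v0:v1,u0:u1]
    k,l,st,_=cv2.connectedComponentsWithStats(z,connectivity=8);keep=[i for i in range(1,k) if st[i,4]>=8]
    v,u=np.where(np.isin(l,keep))
    pts=np.concatenate([np.c_[u+a,v+b] for a in(-.45,.45) for b in(-.45,.45)])
    im0=fill(cv2.convexHull(pts.astype(np.float32))[:,0],roi)
    box=np.array([[a,b,c] for a in(-.08,.08) for b in(-.006,.006) for c in(0,.15)])
    def hull(p):
        X=(box-[0,0,.166])@Ro.from_euler('ZYX',[yaw0+p[3],p[4],p[5]]).as_matrix().T+np.r_[tcp[0],tcp[1],tcp[2]-.054]+p[:3]
        return cv2.convexHull(proj(s,X).astype(np.float32))[:,0]
    c=lambda q:(cv2.absdiff(im0,fill(hull(q*SC),roi)).mean()*100+ (q[3]**2+q[5]**2)*.002)
    SC=np.array([.005,.003,.005,.02,.04,.02]);best=None
    for st in([0]*6,[0,0,0,0,2,0],[-1,0,1,0,1,0]):
        r=minimize(c,np.array(st,float),method='Nelder-Mead',options=dict(maxiter=1500,xatol=.01,fatol=1e-4,initial_simplex=np.vstack([st,np.array(st)+np.eye(6)])))
        if best is None or r.fun<best.fun:best=r
    p=best.x*SC;return best.fun,p[:3]*1000,np.degrees(p[3:]),p
def fill(h,roi):
    im=np.zeros(((roi[3]-roi[1])*K,(roi[2]-roi[0])*K),np.uint8)
    cv2.fillConvexPoly(im,np.round(((h-[roi[0],roi[1]]+.5)*K-.5)*16).astype(np.int32),1,shift=4);return im
E
python3 - <<'E'
from h import *
np.set_printoptions(precision=2,suppress=True)
for n,t,roi in(('s1',(.4732,-.2321,.3128),(170,135,225,245)),('s2',(.488,-.1754,.2815),(155,140,205,245)),('s3',(.475,-.265,.2445),(180,165,230,265))):
    print(n,*fitdoor(load(n),t,np.radians(8.1),roi)[:3])
E
```

```text
s1 1.8893541302672199 [ 11.48  10.07 -13.26] [-0.15 -0.1   0.28]
s2 3.0053627375435785 [-1.81  0.1  -7.25] [1.37 4.73 1.85]
s3 0.4370469547259656 [-1.83 -0.11 -6.53] [0.56 5.82 0.09]
```

>>> step_arm:
  moves: [0,0.04,0,0,0,0,0.04,0,-0.05,0,0,0.04,0,-0.07,0,0,0.02,0,-0.085,0,0,0,0,-0.095,0,0,-0.02,0,-0.105,0,0,-0.04,0,-0.115,0,0,-0.05,0,-0.125,0,0,-0.05,0,-0.125,0]
  grip_force: 30

```text
t: 11.28
tcp_pos: [0.4657, -0.2668, 0.2251]
tool_rot: [0.997, 0.072, 0.002, 0.003]
force: [-8.8, -0.3, 30.7]
finger_gap: 0.151
gripper_force: 66.5
```

```bash
cat > m.py <<'E'
from h import *
import sys
np.set_printoptions(precision=2,suppress=True)
n=sys.argv[1];b=snap('scene',n);s=manip.sense();t=s['tcp_pos'];q=s['tool_rot'];yaw=2*np.arctan2(q[1],q[0])
print(t*1000,s['force'],s['ft_torque'],np.degrees(yaw))
c=proj(b,[t[0],t[1],t[2]-.13])[0].astype(int);print(c)
roi=(c[0]-32,c[1]-48,c[0]+28,c[1]+55);f,mm,dg,p=fitdoor(b,t,yaw,roi);print(f,mm,dg)
R=Ro.from_euler('ZYX',[yaw+p[3],p[4],p[5]]).as_matrix()
for k,z in(('low',.025),('high',.115)):print(k,((np.array([.092,0,z])-[0,0,.166])@R.T+t-[0,0,.054]+p[:3])*1000)
E
python3 m.py s4
```

```text
[ 465.72 -266.79  225.12] [-9.59  0.97 31.12] [0.42 0.76 0.04] 8.2167350154201
[210 212]
2.241788544080438 [ 2.43  0.2  -9.63] [0.9  1.22 0.69]
low [ 555.72 -250.83   18.58]
high [ 557.79 -251.59  108.55]
```

>>> step_arm:
  moves: [0,0.03,0,0.03,0,0,0.03,0,0.15,0,0,0.03,0,0.2,0,0,0.03,0,0.2,0]
  grip_force: 60

```text
t: 11.82
tcp_pos: [0.471, -0.2647, 0.2598]
tool_rot: [0.997, 0.071, 0.0, 0.0]
force: [0.0, 0.4, -3.9]
finger_gap: 0.153
gripper_force: 61.4
```

```bash
python3 m.py s5
python3 - <<'E'
from h import *
s=load('s5');hsv=cv2.cvtColor(s['color'],cv2.COLOR_BGR2HSV);m=((hsv[...,0]>18)&(hsv[...,0]<32)&(hsv[...,1]>150)&(hsv[...,2]>90))
im=s['color'].copy();im[m]=(255,0,255)
im=np.hstack([s['color'][130:260,160:240],im[130:260,160:240]]);cv2.imwrite('pics/v6.png',cv2.resize(im,None,fx=4.6,fy=4.6,interpolation=cv2.INTER_NEAREST))
E
```

```text
[ 470.67 -264.45  259.25] [-0.22 -0.39 -3.75] [-0.01  0.   -0.01] 8.18468241684282
[209 199]
0.39453516915073966 [ 2.55  2.37 -8.62] [-0.3   0.74  0.39]
low [ 562.42 -248.77   54.46]
high [ 563.65 -249.21  144.45]
```

View pics/v6.png

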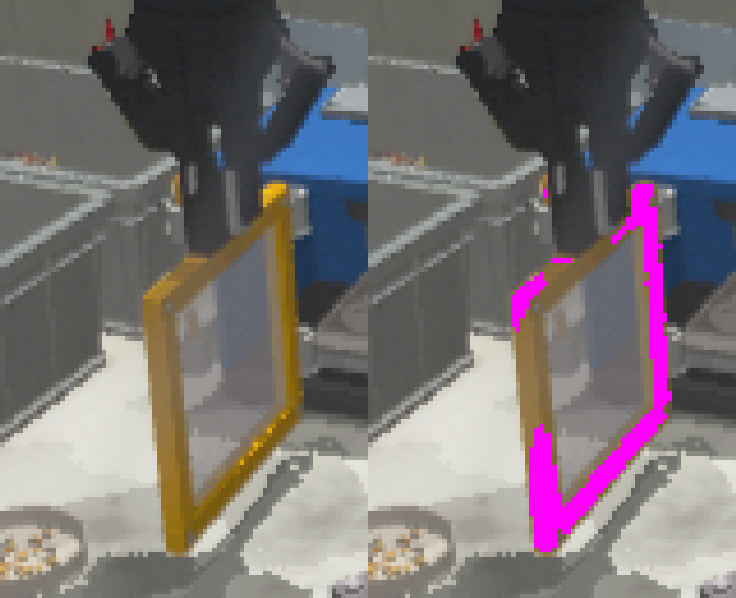

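```bash
sed -i "s/(hsv\[...,1\]>150)&(hsv\[...,2\]>90)/(hsv[...,1]>115)\&(hsv[...,2]>70)/; s/(hsv\[...,0\]>18)&(hsv\[...,0\]<32)&(hsv\[...,1\]>115/(hsv[...,0]>14)\&(hsv[...,0]<32)\&(hsv[...,1]>115/" h.py
sed -i "s/b=snap('scene',n);/b=snap('scene',n);t0=snap('top','t'+n);/" m.py
python3 - <<'E'
from h import *
np.set_printoptions(precision=2,suppress=True)
t=np.array([.4707,-.2645,.2593]);yaw=np.radians(8.18)
for roi in((177,163,235,254),(180,165,230,254)):
    f,mm,dg,p=fitdoor(load('s5'),t,yaw,roi);print(f,mm,dg)
    R=Ro.from_euler('ZYX',[yaw+p[3],p[4],p[5]]).as_matrix()
    for k,z in(('low',.025),('high',.115)):print(k,((np.array([.092,0,z])-[0,0,.166])@R.T+t-[0,0,.054]+p[:3])*1000)
# knuckle tops from depth
C=cloud(load('s5'));hs=cv2.cvtColor(load('s5')['color'],cv2.COLOR_BGR2HSV)
g=(abs(C[...,0]-.56)<.02)&(abs(C[...,1]+.25)<.02)&(hs[...,1]<40)
for lo,hi in((.04,.1),(.12,.19)):
    Q=C[g&(C[...,2]>lo)&(C[...,2]<hi)];print(len(Q),Q.min(0)*1000,Q.max(0)*1000,np.median(Q,0)*1000)
s=load('s0');C=cloud(s);hs=cv2.cvtColor(s['color'],cv2.COLOR_BGR2HSV)
for n in('s0','s5'):
    s=load(n);C=cloud(s);hs=cv2.cvtColor(s['color'],cv2.COLOR_BGR2HSV)
    g=(abs(C[...,0]-.575)<.025)&(abs(C[...,1]+.165)<.025)&(hs[...,0]>8)&(hs[...,0]<28)&(hs[...,1]>70)&(C[...,2]>.04)
    for lo,hi in((.04,.1),(.12,.19)):
        Q=C[g&(C[...,2]>lo)&(C[...,2]<hi)]
        if len(Q):print(n,'pin',len(Q),Q.min(0)*1000,Q.max(0)*1000,np.median(Q,0)*1000)
E
```

```text
0.5797662378798347 [-1.04  0.32 -7.33] [-0.18  0.86  0.21]
low [ 558.59 -251.16   55.61]
high [ 559.97 -251.3   145.6 ]
0.6627250829263586 [-0.11  1.22 -7.76] [-0.32  0.85  0.02]
low [ 559.64 -250.94   55.19]
high [ 560.97 -250.78  145.18]
34 [ 546.63 -263.88   57.33] [ 560.52 -251.84   82.8 ] [ 552.39 -261.51   73.43]
34 [ 547.62 -264.79  148.12] [ 561.26 -251.82  171.96] [ 553.08 -261.09  163.11]
s0 pin 13 [ 568.84 -167.35   55.22] [ 576.39 -157.03   70.81] [ 572.22 -164.45   64.41]
s0 pin 15 [ 566.8  -167.16  142.9 ] [ 574.17 -158.37  160.87] [ 571.66 -165.67  154.09]
s5 pin 8 [ 567.76 -165.64  142.51] [ 573.34 -158.99  161.02] [ 570.43 -164.43  154.45]
```

>>> step_arm:
  moves: [0,-0.08,0,0.12,0,0,-0.08,0.2,0.12,0,0,-0.08,0.435,0.12,0,0,-0.08,0.435,0.12,0,0,0,0.435,0.12,0,0,0.05,0.435,0.12,0,0,0.08,0.435,0.12,0,0,0.08,0.435,0.12,0]

```text
t: 12.88
tcp_pos: [0.4875, -0.1783, 0.2836]
tool_rot: [0.997, 0.071, -0.0, 0.0]
force: [-0.1, 0.3, -4.1]
finger_gap: 0.149
gripper_force: 61.4
```

```bash
python3 m.py s6
python3 - <<'E'
from h import *
np.set_printoptions(precision=1,suppress=True,linewidth=150)
s=load('ts6');C=cloud(s)
g=(abs(C[...,0]-.575)<.022)&(abs(C[...,1]+.165)<.022)&(C[...,2]>.188)&(C[...,2]<.205)
v,u=np.where(g);print(len(v),u.min(),u.max(),v.min(),v.max())
z=np.median(C[g][:,2]);P=ray(s,np.c_[u,v],z)[:,:2]*1000;print('z',z,P.min(0),P.max(0),cv2.minEnclosingCircle(P.astype(np.float32)))
print(C[u.min()*0+v.min()-1:v.max()+2,u.min()-1:u.max()+2,2]*1000)
E
```

```text
[ 486.63 -177.81  283.64] [ 0.11 -0.44 -3.87] [ 0.04  0.02 -0.01] 8.166489378806025
[183 182]
4.47125150855695 [  0.55  20.16 -18.07] [-9.04 -3.71 -1.02]
low [ 588.08 -161.71   76.86]
high [ 582.27 -160.02  166.65]
52 166 176 158 167
z 0.1958692539382465 [ 564.3 -178.5] [ 582.3 -159. ] ((572.5482177734375, -168.91134643554688), 10.001935958862305)
[[  -1.3    1.7   -0.3   -2.4   -0.5    0.7    0.1  135.8  138.2  139.6  142.   144.2  165.4]
 [   1.6   -0.1   -0.3   -1.7   -1.2  195.8  197.3  138.3 1114.9  140.7  140.9  141.1  138.6]
 [   1.     1.3    1.5  198.6  199.5  196.9  194.8  196.8  198.8  141.2  138.5  138.3  138.8]
 [  -0.9   -3.4  199.   195.8  194.7  195.9  194.5  196.5  195.3  195.8  171.7  143.2  139.6]
 [   1.7   -0.8  198.1  197.2  192.6  193.1  188.7  191.5  197.2  196.6  195.2  177.9  140.4]
 [   2.7   -1.8  192.9  193.7  188.4  185.6  183.2  178.1  178.4  195.1  196.7  189.5  175.8]
 [  -1.2  196.9  194.2  197.   187.5  178.8   -3.9    2.5  140.6  195.5  197.5  190.3  175.7]
 [  -1.4    0.4  198.3  196.1  186.3  179.2    0.4  144.3  197.3  196.3  196.   189.9  180.4]
 [ 514.7    0.2  196.7  521.7  518.3  515.6  143.7  196.2  192.8  197.3  193.5  187.4  177. ]
 [ 528.7  528.2  526.4  525.5  524.7  520.3  516.9  514.9  196.9  190.7  193.3  183.4  177. ]
 [ 530.4  531.3  528.2  527.5  526.4  523.7  524.2  518.5  516.6  189.6  183.1  182.5  175.2]
 [ 533.   529.4  530.   528.   527.7  526.7  527.4  522.2  521.6  518.   514.7  177.   176. ]]
```

>>> step_arm:
  moves: [0,0.0125,0.0165,0,0,0,0.0125,0.0165,-0.02,0,0,0.0125,0.0165,-0.035,0,0,0.0125,0.0165,-0.045,0,0,0.0125,0.0165,-0.055,0,0,0.0125,0.0165,-0.065,0,0,0.0125,0.0165,-0.065,0]

```text
t: 13.85
tcp_pos: [0.4893, -0.1744, 0.2707]
tool_rot: [0.997, 0.071, -0.0, -0.0]
force: [-0.3, -0.1, -4.3]
finger_gap: 0.152
gripper_force: 61.4
```

```bash
cat > f.py <<'E'
from station import manip
import numpy as np
np.set_printoptions(precision=2,suppress=True);s=manip.sense();print(s['tcp_pos']*1000,s['force'],s['ft_torque'],s['t'])
E
python3 f.py
```

```text
[ 489.33 -174.38  270.74] [-0.27 -0.15 -4.34] [-0.02 -0.    0.03] 13.85
```

>>> step_arm:
  moves: [0,0,0,-0.01,0,0,0,0,-0.02,0,0,0,0,-0.03,0,0,0,0,-0.03,0]

```text
t: 14.35
tcp_pos: [0.4893, -0.1743, 0.2647]
tool_rot: [0.997, 0.071, -0.0, -0.0]
force: [0.7, 0.3, -3.0]
finger_gap: 0.152
gripper_force: 61.4
```

```bash
python3 f.py
```

```text
[ 489.31 -174.35  264.68] [ 0.69  0.26 -2.98] [-0.03  0.    0.02] 14.35
```

>>> step_arm:
  moves: [0,0,0,-0.01,0,0,0,0,-0.02,0,0,0,0,-0.025,0,0,0,0,-0.025,0]

```text
t: 14.85
tcp_pos: [0.4894, -0.1744, 0.2598]
tool_rot: [0.997, 0.071, -0.0, -0.0]
force: [0.1, 0.1, -3.3]
finger_gap: 0.156
gripper_force: 61.4
```

```bash
python3 f.py
```

```text
[ 489.38 -174.4   259.82] [ 0.07  0.15 -3.34] [0.   0.   0.03] 14.85
```

Run:
```python
from h import *
np.set_printoptions(precision=0,suppress=True,linewidth=170)
s=snap('top','t7');C=cloud(s);i=slice(158,176),slice(164,182)
print(C[i][...,2]*1000)
b=snap('scene','s7');D=cloud(b)
for u in(198,199,200,201,202): print(u,[(v,*[int(x) for x in D[v,u]*1000],*b['color'][v,u].tolist()) for v in list(range(164,178))] if u in(199,200) else [(v,*[int(x) for x in D[v,u]*1000],*b['color'][v,u].tolist()) for v in range(192,207)] if u>200 else '')
```

```text
[[  -2.   -3.   -6.   -1.    2.    5.   -3.    4.  138.  141.  139.  144.  141.  138.  168.  169.  168.  170.]
 [   3.   -2.    1.   -1.    1.    1.    5.    3.    1.  140.  137.  140.  137.  140.  169.  167.  165.  167.]
 [   2.   -2.   -2.    2.    1.    3.  172.  172.  173.  172.  141.  140.  142.  139.  164.  161.  164.  164.]
 [  -1.   -1.    3.    4.    1.  171.  172.  173.  174.  172.  171.  173.  140.  139.  140.  149.  155.  150.]
 [   2.    3.   -2.    1.  175.  171.  170.  167.  167.  167.  172.  172.  167.  137.  142.  142.  145.  146.]
 [   2.   -2.   -0.    2.  172.  170.  166.  158.  158.  157.  172.  169.  173.  153.  149.  131.  131.  135.]
 [  -1.    0.   -1.  171.  172.  168. 1115.  159.  144.  154.  141.  171.  173.  163.  152.  125.  122.   50.]
 [  -0.   -0.    4.  173.  172.  171.  161.  156.  163.  163.  172.  176.  175.  163.  152.  150.   -0.   51.]
 [ 493.  494.   -2.   -3.  177.  174.  171.  158.  163.  173.  173.  171.  171.  162.  155.  149.    1.   50.]
 [ 500.  498.  494.  489.  502.  499.  495.  493.  492.  174.  174.  170.  168.  158.  153.  148.  12
[... 2373 characters left out ...]
203, 561, -169, 57, 73, 104, 126), (204, 558, -171, 56, 76, 105, 121), (205, 558, -171, 53, 75, 105, 125), (206, 557, -171, 50, 71, 113, 140)]
202 [(192, 702, -72, 11, 102, 102, 103), (193, 579, -163, 80, 110, 112, 111), (194, 578, -164, 77, 106, 108, 108), (195, 569, -169, 79, 109, 110, 112), (196, 565, -172, 78, 109, 110, 110), (197, 570, -168, 72, 109, 110, 111), (198, 567, -170, 71, 109, 110, 111), (199, 566, -170, 68, 109, 111, 111), (200, 568, -169, 64, 109, 111, 112), (201, 566, -170, 61, 113, 115, 115), (202, 565, -170, 59, 113, 119, 120), (203, 571, -166, 52, 87, 102, 112), (204, 567, -168, 51, 103, 105, 106), (205, 563, -171, 50, 109, 111, 111), (206, 565, -169, 46, 108, 109, 111)]
```

>>> step_arm:
  moves: [0,0,0,-0.01,0,0,0,0,-0.02,0,0,0,0,-0.025,0,0,0,0,-0.03,0,0,0,0,-0.03,0]

```text
t: 15.58
tcp_pos: [0.4891, -0.1746, 0.2554]
tool_rot: [0.997, 0.072, 0.0, 0.0]
force: [-5.6, 0.5, 7.9]
finger_gap: 0.153
gripper_force: 63.2
```

```bash
python3 f.py
```

```text
[ 489.13 -174.58  255.35] [-5.62  0.47  7.91] [0.17 0.28 0.09] 15.575
```

>>> step_arm:
  moves: [0,-0.003,0,-0.005,0,0,-0.003,0,-0.01,0,0,-0.003,0,-0.01,0]

```text
t: 15.95
tcp_pos: [0.4885, -0.1747, 0.2543]
tool_rot: [0.997, 0.072, 0.0, 0.001]
force: [-7.5, 0.6, 14.1]
finger_gap: 0.15
gripper_force: 64.2
```

```bash
python3 f.py
python3 - <<'E'
from h import *
np.set_printoptions(precision=0,suppress=True,linewidth=170)
s=snap('top','t8');C=cloud(s);g=C[158:170,164:178];m=(abs(g[...,0]-.575)<.015)&(abs(g[...,1]+.165)<.015)&(g[...,2]>.16)&(g[...,2]<.18);print(np.median(g[m],0)*1e3,np.percentile(g[m][:,2],[50,75,90])*1e3)
b=snap('scene','s8');D=cloud(b)
for u,r in((199,range(164,178)),(202,range(192,207))): print(u,[(v,*[int(x) for x in D[v,u]*1000],*b['color'][v,u].tolist()) for v in r])
E
```

```text
[ 488.51 -174.72  254.31] [-7.49  0.56 14.1 ] [0.35 0.49 0.06] 15.95
[ 575. -165.  167.] [167. 170. 170.]
199 [(164, 684, -85, 118, 141, 143, 141), (165, 579, -162, 166, 138, 140, 140), (166, 580, -161, 162, 148, 150, 150), (167, 569, -169, 165, 102, 103, 104), (168, 568, -169, 163, 105, 107, 107), (169, 567, -169, 160, 106, 107, 108), (170, 567, -169, 157, 105, 106, 106), (171, 565, -171, 155, 105, 107, 107), (172, 566, -169, 151, 105, 106, 106), (173, 565, -170, 149, 110, 112, 111), (174, 568, -167, 144, 117, 120, 120), (175, 568, -167, 141, 86, 101, 107), (176, 564, -169, 140, 85, 101, 107), (177, 566, -168, 136, 74, 99, 112)]
202 [(192, 703, -72, 11, 111, 113, 114), (193, 701, -73, 8, 148, 151, 151), (194, 580, -162, 76, 109, 110, 111), (195, 578, -163, 74, 107, 108, 109), (196, 568, -170, 77, 111, 113, 112), (197, 568, -169, 73, 108, 110, 111), (198, 568, -169, 70, 109, 110, 112), (199, 570, -168, 66, 108, 110, 112), (200, 567, -170, 64, 108, 110, 111), (201, 567, -169, 61, 110, 111, 112), (202, 568, -168, 57, 113, 116, 117), (203, 566, -169, 55, 119, 122, 123), (204, 567, -168, 51, 103, 108, 108), (205, 569, -166, 47, 95, 109, 114), (206, 565, -169, 45, 93, 108, 115)]
```

>>> step_arm:
  moves: [0,-0.005,0,-0.01,0,0,-0.005,0,-0.01,0]

```text
t: 16.3
tcp_pos: [0.4878, -0.175, 0.2536]
tool_rot: [0.997, 0.072, 0.001, 0.001]
force: [-8.9, 0.3, 21.2]
finger_gap: 0.15
gripper_force: 65.4
```

```bash
python3 f.py
```

```text
[ 487.84 -174.96  253.56] [-8.92  0.29 21.18] [0.41 0.72 0.24] 16.3
```

>>> step_arm:
  moves: [0,0.008,0,0.02,0,0,0.008,0,0.02,0,0.4,0.008,0,0.02,0,0.4,0.008,0,0.02,0,0.4,0.008,0,0.02,0,0.4,0.008,0,0.02,0]

```text
t: 17.05
tcp_pos: [0.4896, -0.1745, 0.2537]
tool_rot: [0.997, 0.071, 0.0, -0.0]
force: [-0.3, -0.1, 0.3]
finger_gap: 0.4
gripper_force: 0.0
```

```bash
python3 f.py
python3 - <<'E'
from h import *
np.set_printoptions(precision=1,suppress=True,linewidth=170)
s=snap('top','t9');C=cloud(s)
g=(abs(C[...,0]-.575)<.02)&(abs(C[...,1]+.165)<.02)&(C[...,2]>.162)&(C[...,2]<.172)
v,u=np.where(g);P=ray(s,np.c_[u,v],.167)[:,:2]*1e3;print(np.median(C[g][:,2])*1e3,cv2.minEnclosingCircle(P.astype(np.float32)))
b=snap('scene','s9');t=manip.sense()['tcp_pos']
for roi in((160,145,205,250),(150,145,210,250)):
    f,mm,dg,p=fitdoor(b,t,np.radians(8.2),roi);print(f,mm,dg,'lug',(t-[0,0,.054]+p[:3])*1e3)
E
```

```text
[ 489.55 -174.46  253.72] [-0.27 -0.06  0.34] [ 0.02 -0.01 -0.02] 17.05
167.4443468600282 ((582.5826416015625, -170.4551239013672), 18.352327346801758)
0.5101052633147173 [ -4.2   1.2 -10.6] [-0.  -2.6  0.9] lug [ 485.3 -173.2  189.2]
5.377724545689878 [-13.2  31.   -4.5] [ -5.7  -1.  -15.4] lug [ 476.3 -143.4  195.3]
```

>>> step_arm:
  moves: [0.25,0,0,0,0,0.25,0,0,0,0,0.25,0.008,-0.045,0,0.033,0.25,0.02,-0.089,0,0.067,0.25,0.037,-0.131,0,0.1,0.25,0.059,-0.171,0,0.133,0.25,0.084,-0.209,0,0.167,0.25,0.113,-0.244,0,0.2,0.25,0.146,-0.276,0,0.233,0.25,0.182,-0.304,0,0.267,0.25,0.182,-0.304,0,0.267]

```text
t: 18.52
tcp_pos: [0.5262, -0.2356, 0.2539]
tool_rot: [0.882, 0.471, 0.0, 0.0]
force: [0.1, 0.1, 0.9]
finger_gap: 0.253
gripper_force: 0.0
```

```bash
python3 f.py
python3 - <<'E'
from h import *
np.set_printoptions(precision=1,suppress=True,linewidth=170)
b=snap('scene','s10');a=snap('top','t10')
for s in(a,b):
    C=cloud(s);hsv=cv2.cvtColor(s['color'],cv2.COLOR_BGR2HSV)
    m=(hsv[...,0]>14)&(hsv[...,0]<32)&(hsv[...,1]>115)&(hsv[...,2]>70)&(C[...,0]>.4)&(C[...,0]<.62)&(C[...,1]<-.12)&(C[...,1]>-.36)&(C[...,2]>.02)&(C[...,2]<.2)
    Q=C[m]
    if len(Q)>20:
        d=cv2.fitLine(Q[:,:2].astype(np.float32),cv2.DIST_HUBER,0,.001,.001).ravel();print(len(Q),d*1000,'yaw',np.degrees(np.arctan(d[1]/d[0])),Q.min(0)*1e3,Q.max(0)*1e3)
E
```

```text
[ 526.15 -235.6   253.87] [0.08 0.11 0.94] [-0.01  0.05 -0.02] 18.525
322 [ 521.9  853.   500.8 -272.8] yaw 58.54139 [ 477.  -312.    33.2] [ 533.1 -219.6  188.1]
664 [ 517.2  855.9  504.5 -264.6] yaw 58.8553 [ 474.2 -313.2   25.9] [ 563.6 -171.6  179.5]
```

>>> step_arm:
  moves: [0.25,0.039,-0.024,0,0.033,0.25,0.08,-0.044,0,0.067,0.25,0.122,-0.06,0,0.1,0.25,0.166,-0.071,0,0.133,0.25,0.19,-0.075,0,0.15,0.25,0.212,-0.077,0,0.167,0.25,0.234,-0.078,0,0.183,0.25,0.257,-0.079,0,0.2,0.25,0.272,-0.079,0,0.212,0.25,0.287,-0.078,0,0.222,0.25,0.287,-0.078,0,0.222]

```text
t: 20.0
tcp_pos: [0.5833, -0.2507, 0.2539]
tool_rot: [0.668, 0.744, -0.0, 0.0]
force: [-0.5, 0.2, 0.4]
finger_gap: 0.241
gripper_force: 0.1
```

```bash
python3 f.py
cat > d.py <<'E'
from h import *
np.set_printoptions(precision=1,suppress=True,linewidth=170)
for s in(snap('top','t11'),snap('scene','s11')):
    C=cloud(s);hsv=cv2.cvtColor(s['color'],cv2.COLOR_BGR2HSV)
    m=(hsv[...,0]>14)&(hsv[...,0]<32)&(hsv[...,1]>115)&(hsv[...,2]>70)&(C[...,0]>.4)&(C[...,0]<.64)&(C[...,1]<-.12)&(C[...,1]>-.36)&(C[...,2]>.02)&(C[...,2]<.2)
    Q=C[m];A=np.array([.575,-.165])
    if len(Q)>20:
        d=cv2.fitLine(Q[:,:2].astype(np.float32),cv2.DIST_HUBER,0,.001,.001).ravel();print(len(Q),d*1000,'yaw',np.degrees(np.arctan2(-d[0],-d[1])*-1)%180-90 if 0 else np.degrees(np.arctan2(d[1],d[0]))%180,Q.min(0)*1e3,Q.max(0)*1e3)
E
python3 d.py
```

```text
[ 583.28 -250.74  253.89] [-0.52  0.19  0.44] [-0.01 -0.02 -0.01] 20.0
450 [  92.6 -995.7  577.9 -275.6] yaw 95.312195 [ 569.  -336.7   20.7] [ 630.1 -184.6  199. ]
1038 [  70.9 -997.5  572.1 -230.3] yaw 94.0657 [ 564.  -337.3   25. ] [ 605.1 -175.2  179.3]
```

>>> step_arm:
  moves: [0.25,0.01,0.001,0,0.006,0.25,0.02,0.002,0,0.012,0.25,0.03,0.003,0,0.016,0.25,0.035,0.005,0,0.018,0.25,0.035,0.005,0,0.018]

```text
t: 20.72
tcp_pos: [0.59, -0.25, 0.2539]
tool_rot: [0.646, 0.763, -0.0, -0.0]
force: [-1.5, -0.9, 0.4]
finger_gap: 0.25
gripper_force: 0.8
```

```bash
python3 f.py; python3 d.py
```

```text
[ 590.01 -250.    253.89] [-1.47 -0.9   0.37] [-0.07  0.25  0.01] 20.725
475 [ 149.7 -988.7  582.9 -261.7] yaw 98.608116 [ 569.9 -335.8   30.5] [ 606.5 -177.2  185.6]
1017 [ 139.7 -990.2  585.  -284.3] yaw 98.033066 [ 564.6 -336.8   23.9] [ 601.  -175.9  179.5]
```

>>> step_arm:
  moves: [0.25,0.008,0.001,0,0,0.25,0.012,0.002,0,0,0.25,0.012,0.002,0,0]

```text
t: 21.2
tcp_pos: [0.5907, -0.2499, 0.2538]
tool_rot: [0.646, 0.763, -0.002, -0.002]
force: [-6.4, -2.0, 1.9]
finger_gap: 0.253
gripper_force: 3.5
```

```bash
python3 f.py; python3 d.py
```

```text
[ 590.69 -249.92  253.85] [-6.42 -1.97  1.95] [-0.41  1.1  -0.09] 21.2
479 [ 156.7 -987.6  583.9 -266.1] yaw 99.01824 [ 569.7 -335.7   32.7] [ 606.2 -177.   184.7]
1013 [ 139.2 -990.3  578.2 -238.8] yaw 98.003586 [ 565.5 -337.2   24. ] [ 600.5 -175.4  179.2]
```

>>> step_arm:
  moves: [0.25,-0.016,-0.002,0,0,0.5,-0.016,-0.002,0,0,0.5,-0.016,-0.002,0,0,0.5,-0.016,-0.002,0.1,0,0.5,-0.016,-0.002,0.3,0,0.5,-0.016,-0.002,0.5,0,0.5,-0.016,-0.002,0.5,0]

```text
t: 22.18
tcp_pos: [0.5913, -0.2504, 0.3582]
tool_rot: [0.646, 0.763, 0.001, 0.005]
force: [0.3, -0.2, -0.3]
finger_gap: 0.503
gripper_force: 0.0
```

```bash
python3 f.py; python3 d.py
python3 - <<'E'
from h import *
np.set_printoptions(precision=1,suppress=True,linewidth=170)
s=load('t11');C=cloud(s);i=slice(158,176),slice(164,182);print(C[i][...,2]*1000)
E
```

```text
[ 591.28 -250.45  358.23] [ 0.34 -0.18 -0.34] [ 0.01  0.02 -0.  ] 22.175
750 [ 117.6 -993.1  582.3 -259.3] yaw 96.7538 [ 569.7 -336.7   21.3] [ 638.6 -160.4  193.1]
1058 [ 126.1 -992.   581.6 -275.5] yaw 97.2454 [ 565.1 -337.8   24.2] [ 599.4 -174.6  179.6]
[[ 608.6  606.7  602.5  600.   596.3  594.   589.4  588.2  583.7  577.9  577.6  576.5  572.3  568.6  565.1  168.4  167.8  165.5]
 [ 605.7  602.9  600.2  597.   594.6  592.5  589.5  583.2  580.6  578.5  575.5  573.5  569.3  565.9  167.2  167.9  166.   173.2]
 [ 604.   602.2  599.1  594.9  593.1  588.6  585.5  582.9  579.5  576.8  574.1  569.2  566.7  142.6  179.8  181.4  177.4  179. ]
 [ 603.6  599.3  594.5  592.7  590.8  587.4  584.9  581.4  576.7  573.9 1114.9  567.   564.3  138.3  180.2  178.6  177.2  179.6]
 [ 600.5  597.2  593.7  590.9  588.8  585.5  580.1  580.3  575.   571.8  569.4  566.7  169.1  136.8  178.5  180.8  181.8  178.3]
 [ 597.2  594.2  591.9  589.8  586.4  583.3  579.7  576.1  572.6  569.5  567.5  170.   170.3  169.   178.9  178.7  178.6  178.3]
 [ 596.3  593.6  591.1  587.8  583.3  582.2  578.3  575.7  571.2  56
[... 780 characters left out ...]
56.5  153.   151.9  149.9  148.2  135.1  125.3   78.8]
 [ 580.7  580.7  576.   573.3  568.2   -1.5    1.     0.2  148.   146.6  149.7  148.   146.1  144.5  132.5  130.7  123.1   78.4]
 [ 579.7  577.9  574.1  571.4   -1.6   -2.1    1.1    3.4    5.7  141.5  146.1  145.9  137.6  136.5  137.4  127.3   71.2   69.6]
 [ 578.2  573.5  569.5    0.     2.3    1.8    1.8   -1.    -2.5    0.2  122.1  127.5  127.9  129.5  121.8  119.8   63.8   74.1]
 [ 573.8  571.4   -0.     0.9   -1.2   -1.1   -1.9    1.3    1.9   -1.9    0.4   -4.1   78.1   81.9   72.8   64.4   69.8   73.7]
 [ 574.7  569.3   -0.5    0.2   -0.3    1.9    0.     1.7    2.6    1.8    0.4    2.1   -0.6   81.3   77.4   60.9   67.    67.1]]
```

```bash
python3 -c "
from station import manip
print(manip.sign_off())"
```

```text
the job is handed in; nothing more can be done
None
```

I hung the door on both hinge pins, swung it shut against the rubber pad and released it. I then handed the job in at about 22 s; no verdict came back. In the last pictures the knuckles sat at their hung height and the door was about 1° short of fully shut (roughly 2 mm at its free edge, limit 8 mm). On the first approach the door tilted in the grip, probably because the lower knuckle struck the upper hinge bracket, so I levelled it against the table before hanging it.

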